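# Tighten a spindle lock ring with a pin spanner

### The arm

A 7-joint arm with a two-finger parallel gripper is mounted at the origin on the work surface. World frame = base frame: x ahead of the robot, y to its left, z up, the work surface at z = 0. Lengths are in mm, angles in rad, forces in N, time in s.
With the tool pointing down it reaches from about 400 to 850 mm from the base axis. Payload 10.4 kg.
Tool frame: the origin (TCP) lies midway between the tips of the shut fingers; the grasp point (between the pads) lies bot.grip_depth behind it (bot.grip_depth is the distance from the TCP to the grasp point, in mm); z points along the fingers, y is the line along which they close (so a half turn about z gives the same grasp; the last joint's range is limited). The gripper opens to 85 mm and grips with 20 to 120 N. Pads are 22 mm wide; open, the fingers measure 114 mm over their backs; the gripper's body (76 mm by 85 mm) begins 54 mm behind the grasp point. The pads swing forward as they close: fully open they stand 13 mm farther back than shut.
Start: joints at [1.236, 0.332, -0.065, 1.46, 0.022, 1.35, -0.088], TCP at [191.756, -594.882, 196.138] pointing down, gripper open.
Joint ranges: [-2.6, 2.6], [-0.5, 2.12], [-1.47, 1.34], [0.16, 2.42], [-1.27, 4.41], [0.06, 2.06], [-2.6, 2.6]. Speed limits (rad/s): [2.22, 2.22, 2.79, 2.79, 3.14, 3.14, 3.14].

### API

Orientations are given as a rotation vector (axis times angle).
In Python, from workcell import monitor, vision, workorder, bot gives the robot as it stands.
- The arm moves only by the tool move_arm, never from a script. Its argument "series" is a list of rows, each an object of numbers: "x", "y", "z": the shift along the tool's x, y, z in mm; "wx", "wy", "wz": the turn, a rotation vector about the tool's x, y, z in degrees. A call has exactly 10 rows; each row is the pose to reach, as a shift and turn from the pose commanded when the call began, along the tool's axes at that moment; what a row does not reach only later rows make up. A row lasts 1/8 s, in which the tool goes at most 62.5 mm and 10.7 degrees, less where a joint would pass 70% of its speed; a pose out of reach is approached as far as the arm can. A call with a gripper value outside its range is refused whole. "hand" is the finger opening in mm, from 0 to 85.4, set as the call begins (left out, the last holds). The fingers move at their own pace and stop on an object; "grip_force" is the grip in N (left out, the last holds). Time passes only in rows, so rows that repeat a pose let the fingers close, or fill a call up. It gives the time, the measured TCP pose, the force, the opening and the grip force at its end, in the units of the state.
- monitor.sense(): the state, without advancing time (a new reading comes with each control period).
- vision.read_camera(name): name is "scene" or "top" or "wrist"; returns a dict with "image" (400x640x3 uint8, red, green, blue), "intrinsics" (3x3 intrinsics, pixels), "extrinsics" (4x4, takes a point from world to camera coordinates). Camera axes: x right, y down, z forward; pixel columns grow to the right and rows downward; lengths in mm; the calibration is good to about 2 mm. A picture is of the moment at which its call begins. There is no depth.
- workorder.finish_job(): hands the job in; it is judged then, once.
The state is a dict: "time": time; "qpos": joint angles; "joint_velocities": joint speeds; "effort": joint torques, N m; "eef_pos": TCP position; "tool_rot": TCP orientation; "force": force on the tool from outside, world axes, zero at the start; "torque": the same for the moment, N m; "finger_gap": finger opening in mm; "grasp_force": force on a finger pad.
Only numpy, scipy, OpenCV 4.12 (cv2) and the standard library are available. Lean on these libraries where they do the work, as an engineer would, in place of code of your own. Each camera call takes 0.05 s, during which the arm holds its last target. There are 200 camera calls.

### The job

Take the two-pronged pin spanner from its rest, engage both prongs fully in two opposite holes of the spindle's lock ring, and only then turn the ring clockwise (seen from above) until it comes up against its stop, without pressing hard or forcing it past the stop so that the spindle slips round in its clamp. Then put the spanner back in the slot of its rest, prongs down, and leave the other things on the bed where they are.

Things in the scene. Friction and masses are not known exactly. Their poses are not given: they have to be found in the camera images.
- spindle: Spindle cartridge bolted upright: 120 x 120 x 12 mm flange, round steel body 84 mm across, 76 mm tall, the lock ring on top. Origin under the flange's centre, z up the spindle axis. The ring floats on a wave spring: pressed, it sinks up to 6 mm (about 2 N to start, 0.8 N per mm more), then is solid. Over 40 N between spanner and ring, down or round, is too hard.
- ring_face (a point): Centre of the lock ring's upper face, 100 mm above the spindle's origin when not pressed; sinks with the ring, does not turn with it. Ring: plain steel, 76 mm outside, 28 mm bore, 16 mm thick, four round through holes 10.5 mm wide at 90 degrees on a 50 mm circle. Their direction differs each time and no pose gives it: look or feel for it.
- lock_ring (a joint): Angle in rad still to turn clockwise (from above) until the ring is tight; 0 = at its stop. Starts at 0.6 to 1.1; takes about 0.2 N m to turn. Does not tell the holes' direction. Prongs that miss the holes ride on the face and push the ring down; when they meet two opposite holes the ring springs up round them.
- clamp (a joint): rad by which the spindle has been forced round in its clamp by overtightening; 0 at the start. With the ring at its stop it slips at about 0.8 N m, and it must stay near 0.
- spanner_mid (a point): Middle of the spanner's handle, to grasp. Handle: black upright block 46 mm along x, 16 mm thick along y, from 23 mm below to 24 mm above this point, z up. Below it a 68 x 24 x 12 mm steel bridge along x, its underside 34 mm below this point, and two prongs 8 mm thick, tapered tips, at x = +-25 mm, reaching 46 mm below it (12 mm below the bridge). 0.28 kg; works either way round.
- rest_top (a point): Centre of the slot's mouth in the rest's upper face, 45 mm above the bed. Rest: fixed grey block 110 mm along x, 60 mm along y; slot 78 mm along x, 14 mm wide, 20 mm deep. The spanner sits with its bridge along the slot, underside on the upper face (spanner_mid 34 mm above this point), either way round.
- chuck_center: bystander: steel button on a neck, 48 mm wide, 46 mm tall, origin under its centre
- gauge: bystander: round dial gauge lying flat, 60 mm wide, 16 mm thick, stem 40 mm along x, origin under its centre
- mandrel: bystander: stepped steel pin 26 mm thick and 100 mm long lying along x, origin under its middle

How it is judged (in metres and radians):
On the way, in this order (a step that is already met when the one before it is completed fails the run):
1. the spanner is lifted clear of its rest (z of spanner_mid in the frame of rest_top above 0.06 m), for 0.1 s.
2. both prongs are in holes of the ring, at least 6 mm deep, the ring not yet tight (horizontal distance between spanner_mid and ring_face below 0.006 m and z of spanner_mid in the frame of ring_face below 0.04 m and angle between spanner_mid's own z axis and vertical below 0.12 rad and value of joint lock_ring above 0.2 rad), for 0.1 s.
3. the ring is turned to its stop (within 0.04 rad) with the prongs still in it (value of joint lock_ring below 0.04 rad and horizontal distance between spanner_mid and ring_face below 0.006 m and z of spanner_mid in the frame of ring_face below 0.043 m), for 0.1 s.
At the end, for the whole second after the job is handed in: The ring is at its stop (within 0.04 rad), the spindle has not slipped in its clamp (under 0.06 rad), and the spanner sits upright and still in the slot of its rest (handle middle 30 to 38 mm above the slot's mouth, within 15 mm of its centre, along the slot), released (value of joint lock_ring below 0.04 rad and value of joint clamp below 0.06 rad and z of spanner_mid in the frame of rest_top between 0.03 and 0.038 m and horizontal distance between spanner_mid and rest_top below 0.015 m and angle between spanner_mid's own z axis and vertical below 0.1 rad and angle between the x axis of spanner_mid and the x axis of rest_top, either way round below 0.15 rad and linear speed of spanner below 0.02 m/s); the robot touches nothing.
It fails at once if the spanner bears on the spindle or its ring with more than 40 N (contact force between spanner and spindle above 40 N).
It fails at once if the spindle is forced round in its clamp (over 0.06 rad) (value of joint clamp above 0.06 rad).
It fails at once if the ring or spindle is handled with the gripper itself (contact force between the arm and spindle above 3 N).
It fails at once if a bystander is moved more than 20 mm (distance of any of chuck_center, gauge, mandrel from where it was at the start of the episode above 0.02 m).
It also fails if it takes over 72 s, if anything falls off the work surface, if the arm or the gripper's body presses on something with over 40 N, if the wrist force passes 120 N, or if a joint passes its speed limit or range.

## Working session

There is one attempt and no reset: what is moved stays moved. The work goes in short steps, Python scripts to look and compute and a tool call to move; the robot and the scene stay as the last step left them, time stands still between calls to the robot, and variables do not carry over. Pictures are saved under pics/ and viewed, at most 10 in all, crops included, and the job is handed in when it is done.

Besides the shell and the picture viewer there is one more tool, called in YAML: its name, and indented under it one key for each argument. move_arm: Moves the arm, as the interface text tells. Its arguments: {"type":"object","properties":{"series":{"type":"array"},"hand":{"type":"number"},"grip_force":{"type":"number"}},"required":["series"]}

```bash
mkdir -p pics; ls; cat > h.py <<'E'
import numpy as np,cv2
from workcell import monitor,vision,workorder,bot
from scipy.spatial.transform import Rotation as R
def cam(n,f=None):
    c=vision.read_camera(n)
    if f: cv2.imwrite('pics/'+f,c['image'][:,:,::-1])
    return c
def ray(c,u,v,z):
    K=np.array(c['intrinsics']);E=np.array(c['extrinsics'])
    d=E[:3,:3].T@np.linalg.inv(K)@[u,v,1];o=-E[:3,:3].T@E[:3,3]
    return o+d*(z-o[2])/d[2]
def proj(c,p):
    K=np.array(c['intrinsics']);E=np.array(c['extrinsics'])
    q=K@(E[:3,:3]@np.array(p)+E[:3,3]);return q[:2]/q[2]
E
python3 - <<'E'
from h import *
import pickle
s=monitor.sense();print(s,bot.grip_depth)
print(R.from_rotvec(s['tool_rot']).as_matrix().round(3))
d={n:cam(n,n+'0.png') for n in('top','scene')}
pickle.dump(d,open('c0.pkl','wb'))
for n in d: print(n,d[n]['intrinsics'],np.round(d[n]['extrinsics'],3))
E
```

```text
pics
{'time': 0.0, 'qpos': array([ 1.23639161,  0.3328424 , -0.06469399,  1.46095719,  0.02159335,
        1.34989835, -0.08851185]), 'joint_velocities': array([ 8.36083765e-05, -5.80553080e-04, -2.86471204e-03,  1.14821225e-03,
        4.53639200e-04,  8.91821463e-04, -1.46012513e-03]), 'effort': array([-5.68999330e-04, -6.25439715e+01,  4.90249274e-02, -3.91616428e+01,
        1.63599401e-02,  9.69920045e-03, -8.16867828e-05]), 'eef_pos': array([ 191.59418519, -594.4557072 ,  195.32677514]), 'tool_rot': array([-3.10212507e+00, -4.87589066e-01,  4.40094450e-04]), 'force': array([ 0.64425704, -0.44616745,  0.00219554]), 'torque': array([ 0.01432968,  0.03169955, -0.02793159]), 'grasp_force': 0.0, 'finger_gap': 85.45017107247719} 18.700000000000003
[[ 0.952  0.307 -0.   ]
 [ 0.307 -0.952  0.001]
 [-0.    -0.001 -1.   ]]
top [[386.16162568   0.         320.58774843]
 [  0.         386.16162568 201.65338437]
 [  0.           0.           1.        ]] [[-2.90000e-02 -1.00000e+00  1.00000e-02  1.53650e+01]
 [-9.97000e-01  2.80000e-02 -7.50000e-02  5.98747e+02]
 [ 7.50000e-02 -1.20000e-02 -9.97000e-01  7.09317e+02]
 [ 0.00000e+00  0.00000e+00  0.00000e+00  1.00000e+00]]
scene [[482.86503527   0.         318.45976898]
 [  0.         482.86503527 195.88994128]
 [  0.           0.           1.        ]] [[-5.250000e-01  8.510000e-01  2.000000e-03  3.168730e+02]
 [ 6.740000e-01  4.180000e-01 -6.090000e-01 -3.430420e+02]
 [-5.190000e-01 -3.190000e-01 -7.930000e-01  1.316604e+03]
 [ 0.000000e+00  0.000000e+00  0.000000e+00  1.000000e+00]]
```

View pics/top0.png

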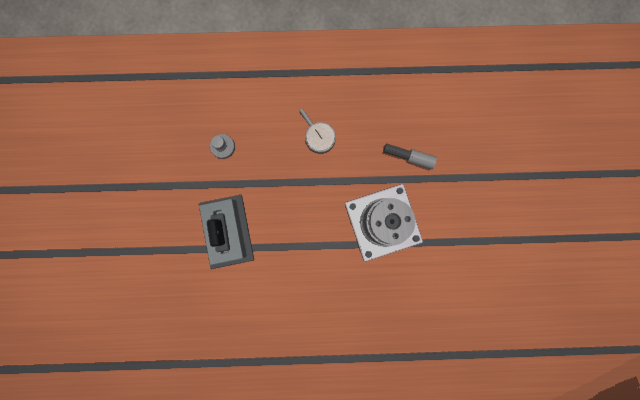

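View pics/scene0.png

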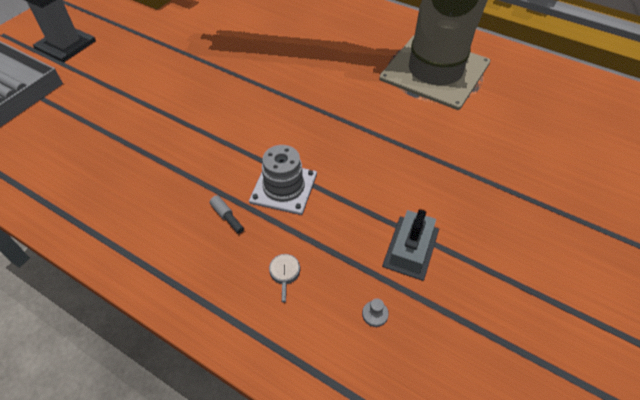

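The top view shows the spanner in its rest at about (222,232) and the lock ring at about (393,221). The chuck centre (222,147), gauge (320,138) and mandrel (410,156) are all on the far side. The scene view agrees with this.

```bash
python3 - <<'E'
from h import *
import pickle
d=pickle.load(open('c0.pkl','rb'));c=d['top'];im=c['image']
a=cv2.resize(im[180:280,175:275],None,fx=4,fy=4,interpolation=cv2.INTER_CUBIC)
b=cv2.resize(im[175:275,335:435],None,fx=4,fy=4,interpolation=cv2.INTER_CUBIC)
cv2.imwrite('pics/crop.png',np.hstack([a,b])[:,:,::-1])
print('ring',ray(c,393,221,100),'rest',ray(c,220,232,103))
for p in [(366,200),(409.5,193)]:pass
E
```

```text
ring [ 556.87943331 -122.35493459  100.        ] rest [546.86877729 168.57545129 103.        ]
```

View pics/crop.png

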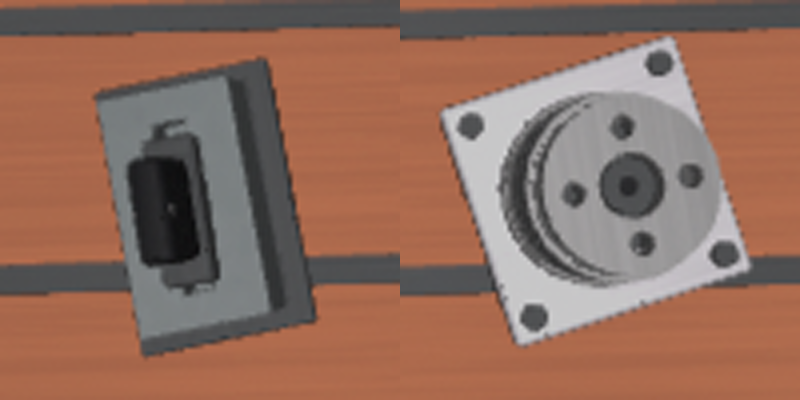

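The crop shows the rest's upper face with corners at about (97,97), (229,76), (272,316) and (143,339). The ring holes are at (622,127), (690,176), (642,243) and (574,194), centred on the bore at (632,185).

```bash
cat >> h.py <<'E'
def rows(T,R1=None): # shift in tool axes and turn to reach target
    s=monitor.sense();A=R.from_rotvec(s['tool_rot']);d=A.inv().apply(np.array(T)-s['eef_pos'])
    print('shift',d.round(1), 'rot', None if R1 is None else (A.inv()*R1).as_rotvec(degrees=True).round(1))
E
python3 - <<'E'
from h import *
import pickle
d=pickle.load(open('c0.pkl','rb'));c=d['top']
L=lambda X,Y,z:ray(c,175+(X-1.5)/4,180+(Y-1.5)/4,z)
Rr=lambda X,Y,z:ray(c,335+(X-401.5)/4,175+(Y-1.5)/4,z)
P=[L(*p,45) for p in [(97,97),(229,76),(272,316),(143,339)]]
print('rest',np.mean(P,0),[np.linalg.norm(P[i]-P[(i+1)%4]).round(1) for i in range(4)])
for a,b in((0,3),(1,2)):
  v=P[a]-P[b];print('long yaw',np.degrees(np.arctan2(v[1],v[0])))
print('slot ends',L(168,127,45),L(192,290,45))
print('handle top',[L(*p,103)[:2].round(1) for p in [(130,160),(180,156),(197,262),(147,267)]])
H=[Rr(*p,100) for p in [(622,127),(690,176),(642,243),(574,194)]]
print('ring',np.mean(H,0),Rr(632,185,100))
for a,b in((0,2),(3,1)):
  v=H[a]-H[b];print(np.linalg.norm(v),np.degrees(np.arctan2(v[1],v[0])))
F=[Rr(*p,12) for p in [(441,112),(673,37),(749,270),(519,346)]];print('flange',np.mean(F,0))
w=np.mean(P,0)
rows([w[0],w[1],250])
E
```

```text
rest [548.48905952 181.33996491  45.        ] [np.float64(60.8), np.float64(111.2), np.float64(59.0), np.float64(112.1)]
long yaw 10.327244480665437
long yaw 9.378340961057685
slot ends [584.85356869 188.80907486  45.        ] [510.5575294  178.63656142  45.        ]
handle top [array([568.2, 189.9]), array([569.2, 169. ]), array([524.9, 162.3]), array([523.4, 183.1])]
ring [ 557.14374465 -121.73502038  100.        ] [ 557.10870567 -121.72940569  100.        ]
49.57593185928275 7.354455222269081
49.79222850952895 97.11599605534046
flange [ 556.68844066 -121.4977919    12.        ]
shift [ 577.7 -629.   -53.8] rot None
```

move_arm:
  series:
    - {"x":50,"y":-34,"z":-25}
    - {"x":100,"y":-68,"z":-50}
    - {"x":150,"y":-102,"z":-55,"wz":2}
    - {"x":200,"y":-136,"z":-55,"wz":4}
    - {"x":250,"y":-170,"z":-55,"wz":6}
    - {"x":300,"y":-204,"z":-55,"wz":8}
    - {"x":350,"y":-238,"z":-55,"wz":8}
    - {"x":400,"y":-272,"z":-55,"wz":8}
    - {"x":450,"y":-306,"z":-55,"wz":8}
    - {"x":493,"y":-337,"z":-55,"wz":8}

```text
invalid input
```

```bash
python3 - <<'E'
from h import *
import pickle
c=cam('wrist','w1.png');pickle.dump(c,open('w1.pkl','wb'))
s=monitor.sense();print(s['time'],s['eef_pos'],R.from_rotvec(s['tool_rot']).as_matrix().round(3),s['qpos'].round(3))
print(c['intrinsics'],np.round(c['extrinsics'],3),proj(c,[557,-122,100]))
E
```

```text
0.15 [ 191.60082829 -594.55598056  195.50661104] [[ 0.952  0.307 -0.   ]
 [ 0.307 -0.952  0.001]
 [-0.    -0.001 -1.   ]] [ 1.236  0.333 -0.065  1.461  0.022  1.35  -0.089]
[[317.45729675   0.         311.62637619]
 [  0.         317.45729675 203.33272718]
 [  0.           0.           1.        ]] [[ 3.07000e-01 -9.52000e-01 -1.00000e-03 -6.23483e+02]
 [-9.10000e-01 -2.94000e-01  2.94000e-01 -3.86150e+01]
 [-2.80000e-01 -8.90000e-02 -9.56000e-01  3.80093e+02]
 [ 0.00000e+00  0.00000e+00  0.00000e+00  1.00000e+00]] [-454.39247001 -889.37274829]
```

View pics/w1.png

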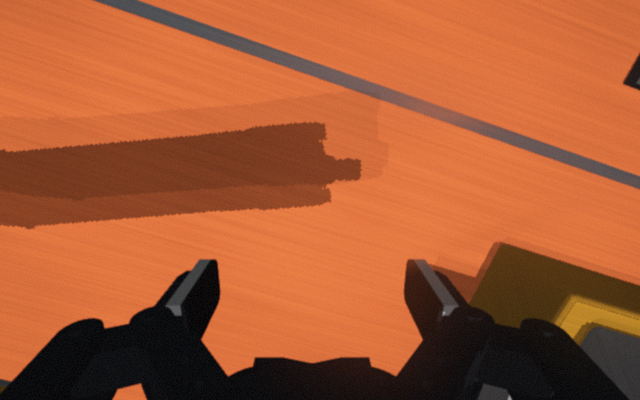

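The wrist picture shows only bare bed and the open fingers, because the move was refused. I'll give every key in each row this time.

move_arm:
  series:
    - {"x":50,"y":-34,"z":-25,"wx":0,"wy":0,"wz":0}
    - {"x":100,"y":-68,"z":-50,"wx":0,"wy":0,"wz":0}
    - {"x":150,"y":-102,"z":-55,"wx":0,"wy":0,"wz":2}
    - {"x":200,"y":-136,"z":-55,"wx":0,"wy":0,"wz":4}
    - {"x":250,"y":-170,"z":-55,"wx":0,"wy":0,"wz":6}
    - {"x":300,"y":-204,"z":-55,"wx":0,"wy":0,"wz":8}
    - {"x":350,"y":-238,"z":-55,"wx":0,"wy":0,"wz":8}
    - {"x":400,"y":-272,"z":-55,"wx":0,"wy":0,"wz":8}
    - {"x":450,"y":-306,"z":-55,"wx":0,"wy":0,"wz":8}
    - {"x":493,"y":-337,"z":-55,"wx":0,"wy":0,"wz":8}

```text
time: 1.4
eef_pos: [558.6, -120.8, 251.0]
tool_rot: [-3.13, -0.271, -0.0]
force: [-1.1, -1.4, 0.5]
finger_gap: 85.1
grasp_force: 0.0
```

```bash
python3 - <<'E'
from h import *
import pickle
c=cam('wrist','w2.png');pickle.dump(c,open('w2.pkl','wb'))
s=monitor.sense();print(s['time'],s['eef_pos'],s['tool_rot'],s['qpos'].round(3))
E=np.array(c['extrinsics']);print(-E[:3,:3].T@E[:3,3],proj(c,[557,-122,100]))
rows([547,182,220],R.from_euler('ZX',[10,180],degrees=True))
E
```

```text
1.45 [ 561.32311314 -113.21589757  250.66884471] [-3.12502785e+00 -2.82861549e-01 -2.40446322e-03] [ 0.548  0.232 -0.506  1.497  0.109  1.44  -1.351]
[ 631.91126459 -107.31021945  429.36375225] [313.24437182 181.02592167]
shift [  38.9 -292.9   31.8] rot [-0.2 -0.1  0.3]
```

View pics/w2.png

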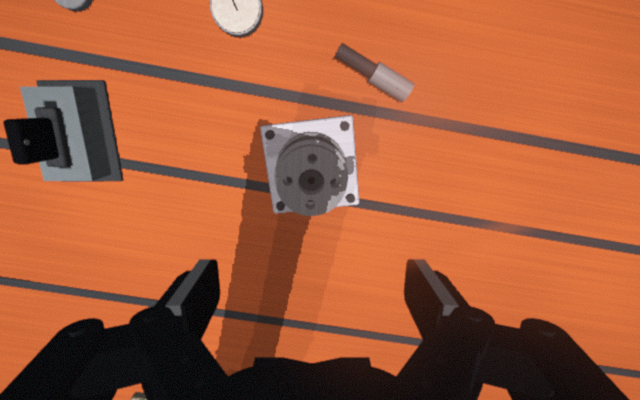

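The wrist view shows the bore at (312,180), which matches the top-camera estimate projected to (313,181). The holes are at (312,157), (334,183), (310,205) and (288,181). Next I move over the rest.

move_arm:
  series:
    - {"x":3,"y":-20,"z":0,"wx":0,"wy":0,"wz":0}
    - {"x":9,"y":-62,"z":0,"wx":0,"wy":0,"wz":0}
    - {"x":16,"y":-110,"z":0,"wx":0,"wy":0,"wz":0}
    - {"x":23,"y":-160,"z":5,"wx":0,"wy":0,"wz":0}
    - {"x":30,"y":-210,"z":15,"wx":0,"wy":0,"wz":0}
    - {"x":36,"y":-255,"z":25,"wx":0,"wy":0,"wz":0}
    - {"x":40,"y":-287,"z":31,"wx":0,"wy":0,"wz":0}
    - {"x":42,"y":-302,"z":31,"wx":0,"wy":0,"wz":0}
    - {"x":42,"y":-302,"z":31,"wx":0,"wy":0,"wz":0}
    - {"x":42,"y":-302,"z":31,"wx":0,"wy":0,"wz":0}

```text
time: 2.7
eef_pos: [547.8, 179.9, 220.3]
tool_rot: [3.129, 0.266, 0.001]
force: [0.2, 0.2, -0.2]
finger_gap: 85.3
grasp_force: 0.0
```

```bash
python3 - <<'E'
from h import *
import pickle
c=cam('wrist');pickle.dump(c,open('w3.pkl','wb'))
s=monitor.sense();print(s['time'],s['eef_pos'],s['tool_rot'],s['qpos'].round(3))
u,v=proj(c,[547,182,80]).round().astype(int);print(u,v,proj(c,[547,182,103]))
u0,v0=u-90,v-75
cv2.imwrite('pics/w3.png',cv2.resize(c['image'][v0:v0+150,u0:u0+180],None,fx=4,fy=4,interpolation=cv2.INTER_CUBIC)[:,:,::-1]);print(u0,v0)
E
```

```text
2.75 [547.80979591 179.91552603 220.32460953] [3.12946891e+00 2.65966472e-01 6.58753145e-04] [ 0.165  0.282 -0.681  1.529  0.18   1.394 -1.929]
310 182 [310.078645   187.72182488]
220 107
```

View pics/w3.png

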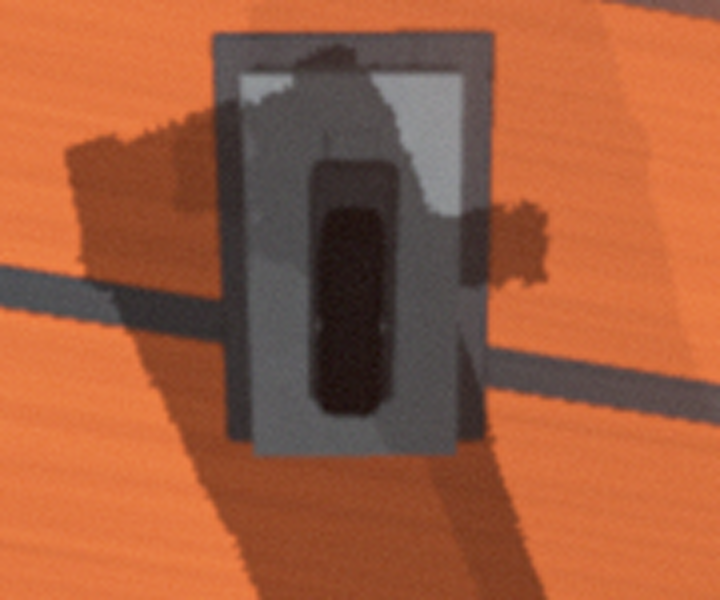

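The wrist crop shows the rest's upper face with corners (240,72), (463,72), (456,455) and (254,455). The bridge's front edge is at X 309 to 398, Y 160, and the handle's rear top edge is at Y 415, X 315 to 392.

```bash
python3 - <<'E'
from h import *
import pickle
c=pickle.load(open('w3.pkl','rb'))
L=lambda X,Y,z:ray(c,220+(X-1.5)/4,107+(Y-1.5)/4,z)
P=[L(*p,45) for p in [(240,72),(463,72),(456,455),(254,455)]]
print('rest',np.mean(P,0),[np.linalg.norm(P[i]-P[(i+1)%4]).round(1) for i in range(4)])
v=(P[0]+P[1]-P[2]-P[3]);yw=np.arctan2(v[1],v[0]);print('yaw',np.degrees(yw))
u=np.array([np.cos(yw),np.sin(yw),0]);
print('bridge front',(L(309,160,57)+L(398,160,57))/2-34*u, 'handle rear',(L(315,415,103)+L(392,415,103))/2+23*u)
print('handle w',np.linalg.norm(L(315,380,103)-L(392,380,103)))
rows([548,181.5,64])
E
```

```text
rest [547.11366625 184.69105073  45.        ] [np.float64(60.4), np.float64(110.3), np.float64(59.8), np.float64(110.3)]
yaw 10.051087639648582
bridge front [546.18094365 184.05399179  57.        ] handle rear [546.72623136 184.1855745  103.        ]
handle w 18.726258523346516
shift [  0.4  -1.7 156.3] rot None
```

move_arm:
  series:
    - {"x":0,"y":-4,"z":15,"wx":0,"wy":0,"wz":0}
    - {"x":0,"y":-4,"z":45,"wx":0,"wy":0,"wz":0}
    - {"x":0,"y":-4,"z":75,"wx":0,"wy":0,"wz":0}
    - {"x":0,"y":-4,"z":105,"wx":0,"wy":0,"wz":0}
    - {"x":0,"y":-4,"z":130,"wx":0,"wy":0,"wz":0}
    - {"x":0,"y":-4,"z":145,"wx":0,"wy":0,"wz":0}
    - {"x":0,"y":-4,"z":152,"wx":0,"wy":0,"wz":0}
    - {"x":0,"y":-4,"z":156,"wx":0,"wy":0,"wz":0}
    - {"x":0,"y":-4,"z":156,"wx":0,"wy":0,"wz":0}
    - {"x":0,"y":-4,"z":156,"wx":0,"wy":0,"wz":0}

```text
time: 4.0
eef_pos: [547.0, 185.9, 64.7]
tool_rot: [-3.13, -0.27, -0.002]
force: [0.0, -0.4, 0.2]
finger_gap: 84.9
grasp_force: 0.0
```

move_arm:
  series:
    - {"x":0,"y":0,"z":0,"wx":0,"wy":0,"wz":0}
    - {"x":0,"y":0,"z":0,"wx":0,"wy":0,"wz":0}
    - {"x":0,"y":0,"z":0,"wx":0,"wy":0,"wz":0}
    - {"x":0,"y":0,"z":0,"wx":0,"wy":0,"wz":0}
    - {"x":0,"y":0,"z":0,"wx":0,"wy":0,"wz":0}
    - {"x":0,"y":0,"z":0,"wx":0,"wy":0,"wz":0}
    - {"x":0,"y":0,"z":0,"wx":0,"wy":0,"wz":0}
    - {"x":0,"y":0,"z":0,"wx":0,"wy":0,"wz":0}
    - {"x":0,"y":0,"z":0,"wx":0,"wy":0,"wz":0}
    - {"x":0,"y":0,"z":0,"wx":0,"wy":0,"wz":0}
  hand: 0
  grip_force: 60

```text
time: 5.25
eef_pos: [546.7, 185.7, 64.3]
tool_rot: [3.13, 0.27, 0.001]
force: [-1.2, -1.7, 5.1]
finger_gap: 13.5
grasp_force: 58.8
```

```bash
python3 - <<'E'
from h import *
s=monitor.sense();print(s['eef_pos'],s['tool_rot'],s['force'],s['qpos'].round(3))
E
```

```text
[546.72721762 185.68638616  64.33484492] [3.12973902e+00 2.69884503e-01 5.69079098e-04] [-1.20618628 -1.73446769  5.06568439] [ 0.127  0.416 -0.651  1.715  0.278  1.105 -2.009]
```

move_arm:
  series:
    - {"x":0,"y":0,"z":-5,"wx":0,"wy":0,"wz":0}
    - {"x":0,"y":0,"z":-20,"wx":0,"wy":0,"wz":0}
    - {"x":0,"y":0,"z":-45,"wx":0,"wy":0,"wz":0}
    - {"x":0,"y":0,"z":-75,"wx":0,"wy":0,"wz":0}
    - {"x":0,"y":0,"z":-105,"wx":0,"wy":0,"wz":0}
    - {"x":0,"y":0,"z":-130,"wx":0,"wy":0,"wz":0}
    - {"x":0,"y":0,"z":-136,"wx":0,"wy":0,"wz":0}
    - {"x":0,"y":0,"z":-136,"wx":0,"wy":0,"wz":0}
    - {"x":0,"y":0,"z":-136,"wx":0,"wy":0,"wz":0}
    - {"x":0,"y":0,"z":-136,"wx":0,"wy":0,"wz":0}

```text
time: 6.5
eef_pos: [546.1, 185.6, 199.1]
tool_rot: [3.13, 0.27, -0.002]
force: [1.1, -0.2, -4.0]
finger_gap: 13.3
grasp_force: 58.7
```

```bash
python3 - <<'E'
from h import *
import pickle
t=cam('top');c=cam('wrist');pickle.dump((t,c),open('w4.pkl','wb'))
s=monitor.sense();p=s['eef_pos'];print(s['time'],p,s['tool_rot'],s['force'],s['finger_gap'],s['qpos'].round(3))
z=p[2]
# expected handle centre top (mid = TCP z +15, top +24)
u,v=proj(c,[p[0],p[1],z+15]).round().astype(int);print('w',u,v)
u1,v1=proj(t,[p[0],p[1],z]).round().astype(int);print('t',u1,v1)
u0,v0=u-60,min(v-75,250)
a=cv2.resize(c['image'][v0:v0+150,u0:u0+120],None,fx=4,fy=4,interpolation=cv2.INTER_CUBIC)
# rest now visible, in the wrist picture too
cv2.imwrite('pics/w4.png',a[:,:,::-1]);print(u0,v0,a.shape)
E
```

```text
6.6 [546.30420776 185.6976262  199.53446194] [ 3.12977397e+00  2.70275367e-01 -1.40878003e-03] [ 0.24711529 -0.37945426 -3.36631348] 13.38315215711913 [ 0.158  0.297 -0.684  1.558  0.19   1.356 -1.944]
w 313 245
t 191 233
253 170 (600, 480, 3)
```

View pics/w4.png

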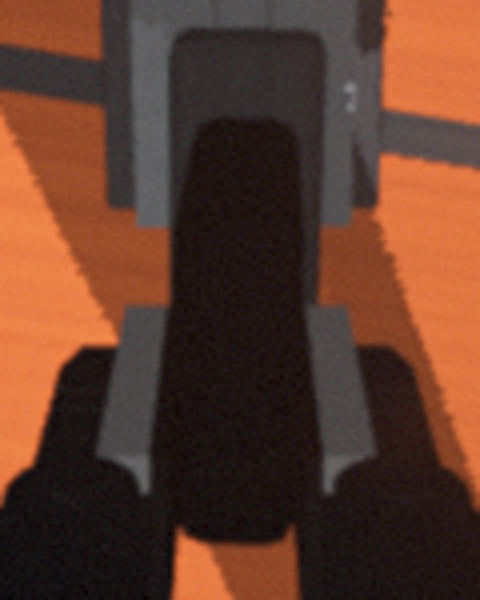

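The picture shows the held spanner, with the bridge's front edge at Y 30 (X 170 to 325), the handle's top front edge at Y 122 (X 205 to 297) and its rear top edge at Y 543.

```bash
python3 - <<'E'
from h import *
import pickle
t,c=pickle.load(open('w4.pkl','rb'))
s=monitor.sense();p=s['eef_pos'];A=R.from_rotvec(s['tool_rot'])
L=lambda X,Y,z:A.inv().apply(ray(c,253+(X-1.5)/4,170+(Y-1.5)/4,z)-p).round(1)
m=p[2]+14.7
print('bridge front top ends (x=34,y+-12)',L(170,32,m-22),L(325,32,m-22))
print('handle front top(23)',L(205,122,m+24),L(297,122,m+24),'rear(-23)',L(177,543,m+24),L(300,543,m+24))
E=np.array(c['extrinsics']);print('cam',A.inv().apply(-E[:3,:3].T@E[:3,3]-p), (E[:3,:3]@A.as_matrix()).round(3))
rows([557.1,-121.8,180],R.from_euler('ZX',[97.2,180],degrees=True))
E
```

```text
bridge front top ends (x=34,y+-12) [ 33.6 -10.6   7.3] [33.6 12.5  7.3]
handle front top(23) [ 33.3  -4.3 -38.7] [ 33.3   6.2 -38.7] rear(-23) [-22.7  -8.3 -38.7] [-22.7   7.4 -38.7]
cam [  74.57991532   -0.74652996 -178.17483264] [[ 0.     1.     0.   ]
 [-0.956  0.    -0.294]
 [-0.294 -0.     0.956]]
shift [-42.1 304.8  19.6] rot [ -0.    0.  -87.3]
```

move_arm:
  series:
    - {"x":-3,"y":18,"z":0,"wx":0,"wy":0,"wz":-5}
    - {"x":-8,"y":55,"z":0,"wx":0,"wy":0,"wz":-14}
    - {"x":-14,"y":98,"z":0,"wx":0,"wy":0,"wz":-24}
    - {"x":-21,"y":145,"z":0,"wx":0,"wy":0,"wz":-34}
    - {"x":-28,"y":192,"z":0,"wx":0,"wy":0,"wz":-44}
    - {"x":-35,"y":240,"z":0,"wx":0,"wy":0,"wz":-54}
    - {"x":-42,"y":287,"z":0,"wx":0,"wy":0,"wz":-64}
    - {"x":-49,"y":332,"z":0,"wx":0,"wy":0,"wz":-74}
    - {"x":-54,"y":367,"z":0,"wx":0,"wy":0,"wz":-82}
    - {"x":-57,"y":388,"z":0,"wx":0,"wy":0,"wz":-87}

```text
time: 7.85
eef_pos: [556.4, -208.7, 199.6]
tool_rot: [-2.083, -2.351, 0.001]
force: [0.6, 1.0, -3.4]
finger_gap: 13.0
grasp_force: 58.7
```

move_arm:
  series:
    - {"x":0,"y":0,"z":0,"wx":0,"wy":0,"wz":0}
    - {"x":0,"y":0,"z":0,"wx":0,"wy":0,"wz":0}
    - {"x":0,"y":0,"z":0,"wx":0,"wy":0,"wz":0}
    - {"x":0,"y":0,"z":0,"wx":0,"wy":0,"wz":0}
    - {"x":0,"y":0,"z":0,"wx":0,"wy":0,"wz":0}
    - {"x":0,"y":0,"z":0,"wx":0,"wy":0,"wz":0}
    - {"x":0,"y":0,"z":0,"wx":0,"wy":0,"wz":0}
    - {"x":0,"y":0,"z":0,"wx":0,"wy":0,"wz":0}
    - {"x":0,"y":0,"z":0,"wx":0,"wy":0,"wz":0}
    - {"x":0,"y":0,"z":0,"wx":0,"wy":0,"wz":0}

```text
time: 9.1
eef_pos: [556.9, -206.2, 200.1]
tool_rot: [2.084, 2.35, -0.0]
force: [-0.6, 0.3, -3.2]
finger_gap: 13.3
grasp_force: 58.8
```

```bash
python3 - <<'E'
from h import *
import pickle
c=cam('wrist');s=monitor.sense();p=s['eef_pos'];pickle.dump((c,s),open('w5.pkl','wb'))
print(s['time'],p,R.from_rotvec(s['tool_rot']).as_matrix().round(3)[:,0],s['qpos'].round(3))
u,v=proj(c,[557,-121,100]).round().astype(int)
u0,v0=u-75,max(v-60,0)
cv2.imwrite('pics/w5.png',cv2.resize(c['image'][v0:v0+120,u0:u0+150],None,fx=5,fy=5,interpolation=cv2.INTER_CUBIC)[:,:,::-1]);print(u,v,u0,v0)
E
```

```text
9.15 [ 556.88063898 -206.28896681  200.1374833 ] [-0.119  0.993 -0.   ] [ 0.807  0.331 -0.66   1.514  0.205  1.367  0.251]
324 95 249 35
```

View pics/w5.png

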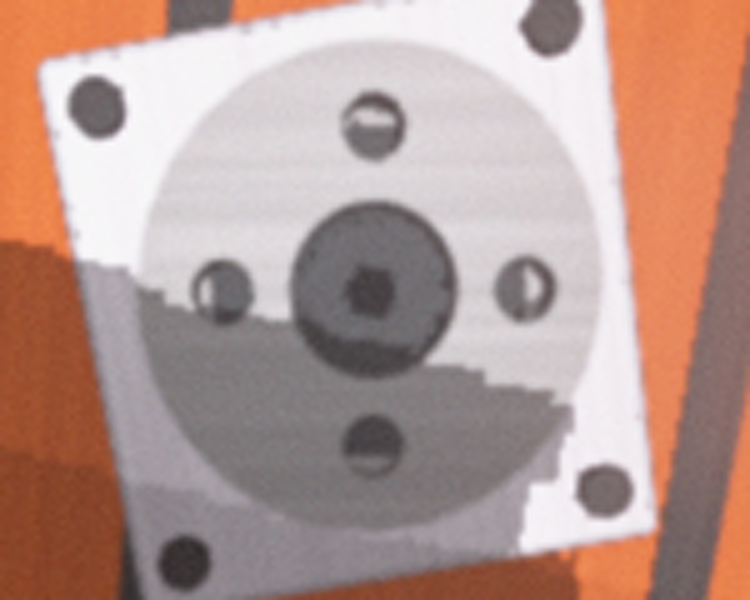

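The ring shows clearly here: holes at (373,126), (525,290), (373,445) and (222,292), bore at (374,290). The top and bottom pair lie almost exactly along the tool's x.

```bash
python3 - <<'E'
from h import *
import pickle
c,s=pickle.load(open('w5.pkl','rb'));p=s['eef_pos'];A=R.from_rotvec(s['tool_rot'])
L=lambda X,Y,z:ray(c,249+(X-2)/5,35+(Y-2)/5,z)
H=[L(*q,100) for q in [(373,126),(525,290),(373,445),(222,292)]]
for a,b in((0,2),(3,1)):
  v=H[a]-H[b];print(np.linalg.norm(v),np.degrees(np.arctan2(v[1],v[0])),A.inv().apply(v))
m=np.mean(H,0);print('ring',m,L(374,290,100),A.inv().apply(m-p), 'edge',(L(140,285,100)+L(603,285,100)+L(373,38,100)+L(373,528,100))/4)
v=H[0]-H[2];print('tool yaw',np.degrees(np.arctan2(*A.as_matrix()[[1,0],0])))
E
```

```text
49.93198849551003 97.48268503112496 [ 4.99290550e+01 -5.41207355e-01 -5.90829001e-03]
50.23938995939618 -172.77237892700956 [-3.20897098e-01 -5.02383650e+01 -3.02039623e-03]
ring [ 555.83674375 -119.6181266   100.        ] [ 555.95205976 -119.52958525  100.        ] [ 86.18656261   9.31225311 100.12790913] edge [ 555.65026456 -119.44697828  100.        ]
tool yaw 96.86164977960361
```

move_arm:
  series:
    - {"x":10,"y":1,"z":0,"wx":0,"wy":0,"wz":-0.5}
    - {"x":30,"y":3,"z":5,"wx":0,"wy":0,"wz":-0.5}
    - {"x":50,"y":6,"z":15,"wx":0,"wy":0,"wz":-0.5}
    - {"x":70,"y":8,"z":30,"wx":0,"wy":0,"wz":-0.5}
    - {"x":82,"y":8.8,"z":45,"wx":0,"wy":0,"wz":-0.5}
    - {"x":86,"y":8.8,"z":55,"wx":0,"wy":0,"wz":-0.5}
    - {"x":86,"y":8.8,"z":60,"wx":0,"wy":0,"wz":-0.5}
    - {"x":86,"y":8.8,"z":60,"wx":0,"wy":0,"wz":-0.5}
    - {"x":86,"y":8.8,"z":60,"wx":0,"wy":0,"wz":-0.5}
    - {"x":86,"y":8.8,"z":60,"wx":0,"wy":0,"wz":-0.5}

```text
time: 10.4
eef_pos: [555.6, -120.2, 140.5]
tool_rot: [2.074, 2.358, 0.0]
force: [-0.4, 0.3, -2.8]
finger_gap: 13.1
grasp_force: 58.7
```

```bash
python3 - <<'E'
from h import *
s=monitor.sense();print(s['eef_pos'],s['tool_rot'],s['force'],s['torque']);rows([556,-119.6,127],R.from_euler('ZX',[97.4,180],degrees=True))
E
```

```text
[ 555.59982524 -120.17847544  140.51206793] [2.07433695e+00 2.35845154e+00 4.57331218e-04] [-0.44437568  0.2874929  -2.76390867] [ 0.0376517  -0.011928    0.03927291]
shift [ 0.5  0.5 13.5] rot [ 0.   0.  -0.1]
```

move_arm:
  series:
    - {"x":0,"y":0,"z":2,"wx":0,"wy":0,"wz":0}
    - {"x":0,"y":0,"z":4,"wx":0,"wy":0,"wz":0}
    - {"x":0,"y":0,"z":6,"wx":0,"wy":0,"wz":0}
    - {"x":0,"y":0,"z":8,"wx":0,"wy":0,"wz":0}
    - {"x":0,"y":0,"z":9.5,"wx":0,"wy":0,"wz":0}
    - {"x":0,"y":0,"z":11,"wx":0,"wy":0,"wz":0}
    - {"x":0,"y":0,"z":12,"wx":0,"wy":0,"wz":0}
    - {"x":0,"y":0,"z":13,"wx":0,"wy":0,"wz":0}
    - {"x":0,"y":0,"z":13,"wx":0,"wy":0,"wz":0}
    - {"x":0,"y":0,"z":13,"wx":0,"wy":0,"wz":0}

```text
time: 11.65
eef_pos: [555.3, -119.8, 127.1]
tool_rot: [2.074, 2.359, -0.0]
force: [0.5, -0.0, -3.2]
finger_gap: 13.4
grasp_force: 58.8
```

No extra force 4 mm below the face, so the prongs are entering the holes. I'll go about 6 mm deeper.

move_arm:
  series:
    - {"x":0,"y":0,"z":1,"wx":0,"wy":0,"wz":0}
    - {"x":0,"y":0,"z":2,"wx":0,"wy":0,"wz":0}
    - {"x":0,"y":0,"z":3,"wx":0,"wy":0,"wz":0}
    - {"x":0,"y":0,"z":4,"wx":0,"wy":0,"wz":0}
    - {"x":0,"y":0,"z":5,"wx":0,"wy":0,"wz":0}
    - {"x":0,"y":0,"z":5.5,"wx":0,"wy":0,"wz":0}
    - {"x":0,"y":0,"z":6,"wx":0,"wy":0,"wz":0}
    - {"x":0,"y":0,"z":6,"wx":0,"wy":0,"wz":0}
    - {"x":0,"y":0,"z":6,"wx":0,"wy":0,"wz":0}
    - {"x":0,"y":0,"z":6,"wx":0,"wy":0,"wz":0}

```text
time: 12.9
eef_pos: [555.3, -119.8, 121.1]
tool_rot: [2.074, 2.359, -0.0]
force: [-1.0, -0.0, -3.8]
finger_gap: 13.4
grasp_force: 58.8
```

```bash
python3 - <<'E'
from h import *
s=monitor.sense();print(s['eef_pos'],s['tool_rot'],s['force'],s['torque'],s['qpos'].round(3))
E
```

```text
[ 555.33342445 -119.82056327  121.12885451] [ 2.07410882e+00  2.35946589e+00 -5.71194151e-05] [-0.97582105 -0.00580121 -3.7822814 ] [0.00950683 0.02208465 0.05812726] [ 0.712  0.342 -0.696  1.682  0.232  1.203  0.089]
```

The prongs are about 10 mm in with no load. Now I turn clockwise, staying below the smallest possible angle to the stop.

move_arm:
  series:
    - {"x":0,"y":0,"z":0,"wx":0,"wy":0,"wz":2}
    - {"x":0,"y":0,"z":0,"wx":0,"wy":0,"wz":6}
    - {"x":0,"y":0,"z":0,"wx":0,"wy":0,"wz":10}
    - {"x":0,"y":0,"z":0,"wx":0,"wy":0,"wz":14}
    - {"x":0,"y":0,"z":0,"wx":0,"wy":0,"wz":18}
    - {"x":0,"y":0,"z":0,"wx":0,"wy":0,"wz":22}
    - {"x":0,"y":0,"z":0,"wx":0,"wy":0,"wz":26}
    - {"x":0,"y":0,"z":0,"wx":0,"wy":0,"wz":29}
    - {"x":0,"y":0,"z":0,"wx":0,"wy":0,"wz":31}
    - {"x":0,"y":0,"z":0,"wx":0,"wy":0,"wz":32}

```text
time: 14.15
eef_pos: [555.3, -119.6, 121.1]
tool_rot: [-2.645, -1.695, -0.0]
force: [0.3, 0.4, -3.7]
finger_gap: 13.3
grasp_force: 58.8
```

```bash
cat >> h.py <<'E'
def st():
    s=monitor.sense();A=R.from_rotvec(s['tool_rot']).as_matrix()
    print(round(s['time'],2),s['eef_pos'].round(2),'yaw',np.degrees(np.arctan2(A[1,0],A[0,0])).round(2),'tilt',np.degrees(np.arccos(-A[2,2])).round(2),'F',s['force'].round(2),'T',s['torque'].round(3),'q7',s['qpos'][6].round(3),s['finger_gap'])
E
python3 -c "from h import *;st()"
```

```text
14.15 [ 555.33 -119.59  121.11] yaw 65.32 tilt 0.01 F [ 0.26  0.43 -3.68] T [0.283 0.092 0.186] q7 -0.446 13.326047550513547
```

move_arm:
  series:
    - {"x":0,"y":0,"z":0,"wx":0,"wy":0,"wz":1}
    - {"x":0,"y":0,"z":0,"wx":0,"wy":0,"wz":2}
    - {"x":0,"y":0,"z":0,"wx":0,"wy":0,"wz":2.5}
    - {"x":0,"y":0,"z":0,"wx":0,"wy":0,"wz":2.5}
    - {"x":0,"y":0,"z":0,"wx":0,"wy":0,"wz":2.5}
    - {"x":0,"y":0,"z":0,"wx":0,"wy":0,"wz":2.5}
    - {"x":0,"y":0,"z":0,"wx":0,"wy":0,"wz":2.5}
    - {"x":0,"y":0,"z":0,"wx":0,"wy":0,"wz":2.5}
    - {"x":0,"y":0,"z":0,"wx":0,"wy":0,"wz":2.5}
    - {"x":0,"y":0,"z":0,"wx":0,"wy":0,"wz":2.5}

```text
time: 15.4
eef_pos: [555.3, -119.8, 121.1]
tool_rot: [2.68, 1.638, 0.0]
force: [0.0, 2.2, -3.8]
finger_gap: 13.2
grasp_force: 58.7
```

```bash
python3 -c "from h import *;st()"
```

```text
15.4 [ 555.34 -119.8   121.12] yaw 62.87 tilt 0.01 F [ 0.04  2.16 -3.84] T [0.412 0.02  0.153] q7 -0.487 13.196956141142062
```

move_arm:
  series:
    - {"x":0,"y":0,"z":0,"wx":0,"wy":0,"wz":0.3}
    - {"x":0,"y":0,"z":0,"wx":0,"wy":0,"wz":0.6}
    - {"x":0,"y":0,"z":0,"wx":0,"wy":0,"wz":0.9}
    - {"x":0,"y":0,"z":0,"wx":0,"wy":0,"wz":1.2}
    - {"x":0,"y":0,"z":0,"wx":0,"wy":0,"wz":1.5}
    - {"x":0,"y":0,"z":0,"wx":0,"wy":0,"wz":1.8}
    - {"x":0,"y":0,"z":0,"wx":0,"wy":0,"wz":2.1}
    - {"x":0,"y":0,"z":0,"wx":0,"wy":0,"wz":2.4}
    - {"x":0,"y":0,"z":0,"wx":0,"wy":0,"wz":2.7}
    - {"x":0,"y":0,"z":0,"wx":0,"wy":0,"wz":3}

```text
time: 16.65
eef_pos: [555.3, -119.8, 121.1]
tool_rot: [-2.723, -1.567, -0.0]
force: [-0.6, 1.8, -4.0]
finger_gap: 13.3
grasp_force: 58.7
```

```bash
python3 -c "from h import *;st()"
```

```text
16.65 [ 555.32 -119.79  121.08] yaw 59.84 tilt 0.0 F [-0.56  1.78 -4.01] T [0.431 0.004 0.183] q7 -0.537 13.339672656891231
```

move_arm:
  series:
    - {"x":0,"y":0,"z":0,"wx":0,"wy":0,"wz":0.3}
    - {"x":0,"y":0,"z":0,"wx":0,"wy":0,"wz":0.6}
    - {"x":0,"y":0,"z":0,"wx":0,"wy":0,"wz":0.9}
    - {"x":0,"y":0,"z":0,"wx":0,"wy":0,"wz":1.2}
    - {"x":0,"y":0,"z":0,"wx":0,"wy":0,"wz":1.5}
    - {"x":0,"y":0,"z":0,"wx":0,"wy":0,"wz":1.8}
    - {"x":0,"y":0,"z":0,"wx":0,"wy":0,"wz":2.1}
    - {"x":0,"y":0,"z":0,"wx":0,"wy":0,"wz":2.4}
    - {"x":0,"y":0,"z":0,"wx":0,"wy":0,"wz":2.7}
    - {"x":0,"y":0,"z":0,"wx":0,"wy":0,"wz":3}

```text
time: 17.9
eef_pos: [555.4, -119.8, 121.1]
tool_rot: [2.763, 1.495, 0.0]
force: [0.0, 2.1, -3.5]
finger_gap: 13.1
grasp_force: 58.7
```

```bash
python3 -c "from h import *;st()"
```

```text
17.9 [ 555.36 -119.79  121.13] yaw 56.85 tilt 0.01 F [ 0.01  2.12 -3.53] T [ 0.446 -0.03   0.182] q7 -0.587 13.11993223929472
```

move_arm:
  series:
    - {"x":0,"y":0,"z":0,"wx":0,"wy":0,"wz":0.3}
    - {"x":0,"y":0,"z":0,"wx":0,"wy":0,"wz":0.6}
    - {"x":0,"y":0,"z":0,"wx":0,"wy":0,"wz":0.9}
    - {"x":0,"y":0,"z":0,"wx":0,"wy":0,"wz":1.2}
    - {"x":0,"y":0,"z":0,"wx":0,"wy":0,"wz":1.5}
    - {"x":0,"y":0,"z":0,"wx":0,"wy":0,"wz":1.8}
    - {"x":0,"y":0,"z":0,"wx":0,"wy":0,"wz":2.1}
    - {"x":0,"y":0,"z":0,"wx":0,"wy":0,"wz":2.4}
    - {"x":0,"y":0,"z":0,"wx":0,"wy":0,"wz":2.7}
    - {"x":0,"y":0,"z":0,"wx":0,"wy":0,"wz":3}

```text
time: 19.15
eef_pos: [555.4, -119.8, 121.1]
tool_rot: [2.801, 1.422, 0.0]
force: [-0.1, 2.8, -3.7]
finger_gap: 13.2
grasp_force: 58.7
```

```bash
python3 -c "from h import *;st()"
```

```text
19.15 [ 555.35 -119.82  121.13] yaw 53.84 tilt 0.0 F [-0.1   2.82 -3.66] T [ 0.512 -0.09   0.212] q7 -0.638 13.230295973370323
```

move_arm:
  series:
    - {"x":0,"y":0,"z":0,"wx":0,"wy":0,"wz":0.3}
    - {"x":0,"y":0,"z":0,"wx":0,"wy":0,"wz":0.6}
    - {"x":0,"y":0,"z":0,"wx":0,"wy":0,"wz":0.9}
    - {"x":0,"y":0,"z":0,"wx":0,"wy":0,"wz":1.2}
    - {"x":0,"y":0,"z":0,"wx":0,"wy":0,"wz":1.5}
    - {"x":0,"y":0,"z":0,"wx":0,"wy":0,"wz":1.8}
    - {"x":0,"y":0,"z":0,"wx":0,"wy":0,"wz":2.1}
    - {"x":0,"y":0,"z":0,"wx":0,"wy":0,"wz":2.4}
    - {"x":0,"y":0,"z":0,"wx":0,"wy":0,"wz":2.7}
    - {"x":0,"y":0,"z":0,"wx":0,"wy":0,"wz":3}

```text
time: 20.4
eef_pos: [555.3, -119.8, 121.1]
tool_rot: [2.837, 1.349, 0.0]
force: [1.0, 1.1, -4.3]
finger_gap: 13.1
grasp_force: 58.7
```

```bash
python3 -c "from h import *;st()"
```

```text
20.4 [ 555.35 -119.8   121.13] yaw 50.85 tilt 0.01 F [ 1.01  1.14 -4.34] T [ 0.433 -0.031  0.247] q7 -0.688 13.126516487968052
```

move_arm:
  series:
    - {"x":0,"y":0,"z":0,"wx":0,"wy":0,"wz":0.3}
    - {"x":0,"y":0,"z":0,"wx":0,"wy":0,"wz":0.6}
    - {"x":0,"y":0,"z":0,"wx":0,"wy":0,"wz":0.9}
    - {"x":0,"y":0,"z":0,"wx":0,"wy":0,"wz":1.2}
    - {"x":0,"y":0,"z":0,"wx":0,"wy":0,"wz":1.4}
    - {"x":0,"y":0,"z":0,"wx":0,"wy":0,"wz":1.6}
    - {"x":0,"y":0,"z":0,"wx":0,"wy":0,"wz":1.8}
    - {"x":0,"y":0,"z":0,"wx":0,"wy":0,"wz":2}
    - {"x":0,"y":0,"z":0,"wx":0,"wy":0,"wz":2.2}
    - {"x":0,"y":0,"z":0,"wx":0,"wy":0,"wz":2.4}

```text
time: 21.65
eef_pos: [555.3, -119.8, 121.1]
tool_rot: [2.865, 1.289, 0.0]
force: [0.3, 1.1, -4.7]
finger_gap: 13.2
grasp_force: 58.7
```

```bash
python3 -c "from h import *;st()"
```

```text
21.65 [ 555.33 -119.79  121.14] yaw 48.45 tilt 0.0 F [ 0.27  1.06 -4.74] T [ 0.487 -0.119  0.165] q7 -0.728 13.197228020761367
```

move_arm:
  series:
    - {"x":0,"y":0,"z":0,"wx":0,"wy":0,"wz":0.3}
    - {"x":0,"y":0,"z":0,"wx":0,"wy":0,"wz":0.6}
    - {"x":0,"y":0,"z":0,"wx":0,"wy":0,"wz":0.9}
    - {"x":0,"y":0,"z":0,"wx":0,"wy":0,"wz":1.2}
    - {"x":0,"y":0,"z":0,"wx":0,"wy":0,"wz":1.5}
    - {"x":0,"y":0,"z":0,"wx":0,"wy":0,"wz":1.8}
    - {"x":0,"y":0,"z":0,"wx":0,"wy":0,"wz":2.1}
    - {"x":0,"y":0,"z":0,"wx":0,"wy":0,"wz":2.4}
    - {"x":0,"y":0,"z":0,"wx":0,"wy":0,"wz":2.7}
    - {"x":0,"y":0,"z":0,"wx":0,"wy":0,"wz":3}

```text
time: 22.9
eef_pos: [555.3, -119.8, 121.1]
tool_rot: [2.898, 1.214, -0.0]
force: [0.9, 2.3, -4.2]
finger_gap: 13.3
grasp_force: 59.3
```

```bash
python3 -c "from h import *;st()"
```

```text
22.9 [ 555.32 -119.75  121.1 ] yaw 45.46 tilt 0.0 F [ 0.86  2.28 -4.16] T [ 0.505 -0.18   0.642] q7 -0.778 13.32934527876967
```

The torque has jumped to 0.64 N m, below the 0.8 slip torque, so the ring is at its stop. I'll hold briefly, back off within the prong play, then lift out.

move_arm:
  series:
    - {"x":0,"y":0,"z":0,"wx":0,"wy":0,"wz":0}
    - {"x":0,"y":0,"z":0,"wx":0,"wy":0,"wz":0}
    - {"x":0,"y":0,"z":0,"wx":0,"wy":0,"wz":0}
    - {"x":0,"y":0,"z":0,"wx":0,"wy":0,"wz":-0.5}
    - {"x":0,"y":0,"z":0,"wx":0,"wy":0,"wz":-1}
    - {"x":0,"y":0,"z":0,"wx":0,"wy":0,"wz":-1.5}
    - {"x":0,"y":0,"z":0,"wx":0,"wy":0,"wz":-2}
    - {"x":0,"y":0,"z":0,"wx":0,"wy":0,"wz":-2.5}
    - {"x":0,"y":0,"z":0,"wx":0,"wy":0,"wz":-2.5}
    - {"x":0,"y":0,"z":0,"wx":0,"wy":0,"wz":-2.5}

```text
time: 24.15
eef_pos: [555.3, -119.9, 121.1]
tool_rot: [2.87, 1.277, -0.0]
force: [0.9, 0.4, -4.5]
finger_gap: 13.5
grasp_force: 58.9
```

```bash
python3 -c "from h import *;st()"
```

```text
24.15 [ 555.31 -119.87  121.12] yaw 47.95 tilt 0.01 F [ 0.87  0.35 -4.53] T [ 0.555 -0.161  0.102] q7 -0.736 13.485036941786351
```

move_arm:
  series:
    - {"x":0,"y":0,"z":-2,"wx":0,"wy":0,"wz":0}
    - {"x":0,"y":0,"z":-5,"wx":0,"wy":0,"wz":0}
    - {"x":0,"y":0,"z":-9,"wx":0,"wy":0,"wz":0}
    - {"x":0,"y":0,"z":-14,"wx":0,"wy":0,"wz":0}
    - {"x":0,"y":0,"z":-22,"wx":0,"wy":0,"wz":0}
    - {"x":0,"y":0,"z":-36,"wx":0,"wy":0,"wz":0}
    - {"x":0,"y":0,"z":-55,"wx":0,"wy":0,"wz":0}
    - {"x":0,"y":0,"z":-70,"wx":0,"wy":0,"wz":0}
    - {"x":0,"y":0,"z":-78,"wx":0,"wy":0,"wz":0}
    - {"x":0,"y":0,"z":-80,"wx":0,"wy":0,"wz":0}

```text
time: 25.4
eef_pos: [555.5, -119.8, 201.6]
tool_rot: [2.87, 1.277, 0.001]
force: [1.4, 0.5, -3.6]
finger_gap: 13.4
grasp_force: 59.1
```

```bash
python3 -c "
from h import *;st();rows([546.7,185.7,200],R.from_euler('ZX',[9.86,180],degrees=True))"
```

```text
25.4 [ 555.51 -119.85  201.64] yaw 47.96 tilt 0.04 F [ 1.35  0.48 -3.58] T [-0.065  0.014 -0.031] q7 -0.707 13.39524910811472
shift [ 221.  -211.1    1.5] rot [ 0.  -0.  38.1]
```

move_arm:
  series:
    - {"x":10,"y":-10,"z":0,"wx":0,"wy":0,"wz":2}
    - {"x":32,"y":-31,"z":0,"wx":0,"wy":0,"wz":6}
    - {"x":62,"y":-60,"z":0,"wx":0,"wy":0,"wz":11}
    - {"x":95,"y":-91,"z":0,"wx":0,"wy":0,"wz":17}
    - {"x":128,"y":-122,"z":0,"wx":0,"wy":0,"wz":23}
    - {"x":160,"y":-153,"z":0,"wx":0,"wy":0,"wz":29}
    - {"x":190,"y":-182,"z":1,"wx":0,"wy":0,"wz":34}
    - {"x":210,"y":-201,"z":1,"wx":0,"wy":0,"wz":37}
    - {"x":219,"y":-209,"z":1,"wx":0,"wy":0,"wz":38.1}
    - {"x":221,"y":-211,"z":1,"wx":0,"wy":0,"wz":38.1}

```text
time: 26.65
eef_pos: [546.1, 186.5, 199.5]
tool_rot: [-3.13, -0.273, 0.002]
force: [-0.9, -0.3, -3.2]
finger_gap: 13.1
grasp_force: 59.1
```

move_arm:
  series:
    - {"x":0,"y":0,"z":0,"wx":0,"wy":0,"wz":0}
    - {"x":0,"y":0,"z":0,"wx":0,"wy":0,"wz":0}
    - {"x":0,"y":0,"z":0,"wx":0,"wy":0,"wz":0}
    - {"x":0,"y":0,"z":10,"wx":0,"wy":0,"wz":0}
    - {"x":0,"y":0,"z":30,"wx":0,"wy":0,"wz":0}
    - {"x":0,"y":0,"z":55,"wx":0,"wy":0,"wz":0}
    - {"x":0,"y":0,"z":75,"wx":0,"wy":0,"wz":0}
    - {"x":0,"y":0,"z":90,"wx":0,"wy":0,"wz":0}
    - {"x":0,"y":0,"z":95,"wx":0,"wy":0,"wz":0}
    - {"x":0,"y":0,"z":95,"wx":0,"wy":0,"wz":0}

```text
time: 27.9
eef_pos: [546.7, 185.7, 105.2]
tool_rot: [-3.13, -0.27, -0.0]
force: [-0.8, -0.2, -2.8]
finger_gap: 13.1
grasp_force: 59.1
```

```bash
python3 -c "
from h import *;st();rows([546.7,185.7,65],R.from_euler('ZX',[9.86,180],degrees=True))"
```

```text
27.9 [546.74 185.72 105.22] yaw 9.87 tilt 0.01 F [-0.83 -0.21 -2.78] T [ 0.006 -0.05  -0.026] q7 -1.983 13.138550686282402
shift [-0.   0.  40.2] rot [-0. -0.  0.]
```

move_arm:
  series:
    - {"x":0,"y":0,"z":5,"wx":0,"wy":0,"wz":0}
    - {"x":0,"y":0,"z":12,"wx":0,"wy":0,"wz":0}
    - {"x":0,"y":0,"z":19,"wx":0,"wy":0,"wz":0}
    - {"x":0,"y":0,"z":24,"wx":0,"wy":0,"wz":0}
    - {"x":0,"y":0,"z":27,"wx":0,"wy":0,"wz":0}
    - {"x":0,"y":0,"z":29,"wx":0,"wy":0,"wz":0}
    - {"x":0,"y":0,"z":30,"wx":0,"wy":0,"wz":0}
    - {"x":0,"y":0,"z":31,"wx":0,"wy":0,"wz":0}
    - {"x":0,"y":0,"z":31,"wx":0,"wy":0,"wz":0}
    - {"x":0,"y":0,"z":31,"wx":0,"wy":0,"wz":0}

```text
time: 29.15
eef_pos: [546.7, 185.6, 74.2]
tool_rot: [3.13, 0.27, 0.0]
force: [-0.6, -0.3, -3.7]
finger_gap: 13.0
grasp_force: 59.1
```

```bash
python3 -c "from h import *;st()"
```

```text
29.15 [546.67 185.58  74.17] yaw 9.86 tilt 0.01 F [-0.63 -0.31 -3.68] T [-0.009  0.013 -0.021] q7 -2.0 13.029313958645979
```

The tips are in the slot with no contact. I'll lower the last 9.5 mm, then open.

move_arm:
  series:
    - {"x":0,"y":0,"z":2,"wx":0,"wy":0,"wz":0}
    - {"x":0,"y":0,"z":4,"wx":0,"wy":0,"wz":0}
    - {"x":0,"y":0,"z":6,"wx":0,"wy":0,"wz":0}
    - {"x":0,"y":0,"z":7.5,"wx":0,"wy":0,"wz":0}
    - {"x":0,"y":0,"z":8.5,"wx":0,"wy":0,"wz":0}
    - {"x":0,"y":0,"z":9,"wx":0,"wy":0,"wz":0}
    - {"x":0,"y":0,"z":9.3,"wx":0,"wy":0,"wz":0}
    - {"x":0,"y":0,"z":9.5,"wx":0,"wy":0,"wz":0}
    - {"x":0,"y":0,"z":9.5,"wx":0,"wy":0,"wz":0}
    - {"x":0,"y":0,"z":9.5,"wx":0,"wy":0,"wz":0}

```text
time: 30.4
eef_pos: [546.6, 185.6, 64.6]
tool_rot: [3.13, 0.27, 0.0]
force: [0.7, -0.5, -3.1]
finger_gap: 13.2
grasp_force: 59.1
```

```bash
python3 -c "from h import *;st()"
```

```text
30.4 [546.6  185.62  64.61] yaw 9.87 tilt 0.01 F [ 0.66 -0.47 -3.07] T [ 0.04   0.049 -0.055] q7 -2.006 13.24748799987591
```

move_arm:
  series:
    - {"x":0,"y":0,"z":0.3,"wx":0,"wy":0,"wz":0}
    - {"x":0,"y":0,"z":0.3,"wx":0,"wy":0,"wz":0}
    - {"x":0,"y":0,"z":0.3,"wx":0,"wy":0,"wz":0}
    - {"x":0,"y":0,"z":0.3,"wx":0,"wy":0,"wz":0}
    - {"x":0,"y":0,"z":0.3,"wx":0,"wy":0,"wz":0}
    - {"x":0,"y":0,"z":0.3,"wx":0,"wy":0,"wz":0}
    - {"x":0,"y":0,"z":0.3,"wx":0,"wy":0,"wz":0}
    - {"x":0,"y":0,"z":0.3,"wx":0,"wy":0,"wz":0}
    - {"x":0,"y":0,"z":0.3,"wx":0,"wy":0,"wz":0}
    - {"x":0,"y":0,"z":0.3,"wx":0,"wy":0,"wz":0}
  hand: 85

```text
time: 31.65
eef_pos: [546.6, 185.6, 64.3]
tool_rot: [3.13, 0.27, 0.0]
force: [0.5, -0.7, -0.3]
finger_gap: 84.9
grasp_force: 0.0
```

move_arm:
  series:
    - {"x":0,"y":0,"z":-4,"wx":0,"wy":0,"wz":0}
    - {"x":0,"y":0,"z":-15,"wx":0,"wy":0,"wz":0}
    - {"x":0,"y":0,"z":-40,"wx":0,"wy":0,"wz":0}
    - {"x":0,"y":0,"z":-70,"wx":0,"wy":0,"wz":0}
    - {"x":0,"y":0,"z":-100,"wx":0,"wy":0,"wz":0}
    - {"x":0,"y":0,"z":-130,"wx":0,"wy":0,"wz":0}
    - {"x":0,"y":0,"z":-150,"wx":0,"wy":0,"wz":0}
    - {"x":0,"y":0,"z":-156,"wx":0,"wy":0,"wz":0}
    - {"x":0,"y":0,"z":-156,"wx":0,"wy":0,"wz":0}
    - {"x":0,"y":0,"z":-156,"wx":0,"wy":0,"wz":0}

```text
time: 32.9
eef_pos: [546.2, 185.4, 219.4]
tool_rot: [3.13, 0.27, -0.002]
force: [-0.6, 0.4, -1.2]
finger_gap: 85.0
grasp_force: 0.0
```

```bash
python3 - <<'E'
from h import *
st();c=cam('wrist');t=cam('top')
a=cv2.resize(c['image'][80:280,200:420],(440,400));b=cv2.resize(t['image'][100:280,175:450],None,fx=1.3,fy=1.3)
b=cv2.copyMakeBorder(b,0,400-b.shape[0],0,0,cv2.BORDER_CONSTANT)
cv2.imwrite('pics/end.png',np.hstack([a,b])[:,:,::-1])
E
```

```text
32.9 [546.17 185.41 219.38] yaw 9.87 tilt 0.08 F [-0.61  0.44 -1.2 ] T [0.036 0.001 0.019] q7 -1.936 85.02150686980649
```

View pics/end.png

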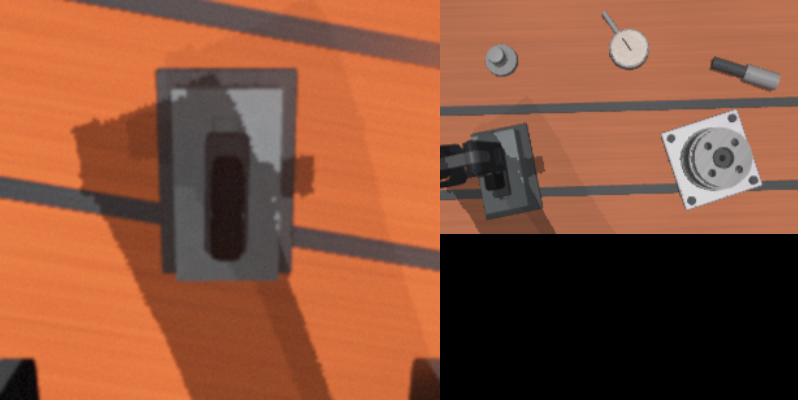

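The end picture shows the spanner upright in its slot at (228,205), as it was before pickup, with the gripper clear of it. The ring has turned, and the bystanders and the flange have not moved. Handing in.

```bash
python3 -c "
from h import *;print(workorder.finish_job())"
```

```text
the job is handed in; nothing more can be done
None
```

I turned the ring clockwise until the torque jumped to about 0.64 N m (the clamp slips at about 0.8), put the spanner back in its rest slot prongs down, and handed the job in at about 33 s; no verdict came back.

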